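# Straighten the mason jar row

### The arm

A 6-joint arm with a two-finger parallel gripper is mounted at the origin on the work surface. World frame = base frame: x ahead of the robot, y to its left, z up, the work surface at z = 0. Lengths are in m, angles in rad, forces in N, time in s.
With the tool pointing down it reaches from about 0.375 to 0.825 m from the base axis. Payload 5.5 kg.
Tool frame: the origin (TCP) lies midway between the tips of the shut fingers; the grasp point (between the pads) lies 19 mm behind it (bot.pinch_z is the distance from the TCP to the grasp point, in m); y points along the fingers, z is the direction in which the jaws open and shut, and the axes are right-handed (so a half turn about y gives the same grasp; the last joint's range is limited). The gripper opens to 85 mm and grips with 20 to 120 N. Pads are 22 mm wide; open, the fingers measure 114 mm over their backs; the gripper's body (76 mm by 85 mm) begins 54 mm behind the grasp point. The pads swing forward as they close: fully open they stand 13 mm farther back than shut.
Start: joints at [1.284, 0.314, -0.047, 1.21, 0, 1.571], TCP at [0.17, 0.575, 0.199] pointing down, gripper open.
Joint ranges: [-2.67, 2.67], [-0.69, 1.73], [-1.03, 1.25], [-2.08, 2.16], [-1.42, 1.45], [-3.14, 3.14]. Speed limits (rad/s): [2.39, 2.39, 3.01, 3.14, 3.14, 3.14].

### API

Orientations are given as a unit quaternion [x, y, z, w].
In Python, from plant import bot gives the robot as it stands. The module is installed in compiled form; this text tells all that it offers.
- The arm moves only by the tool carry_out, never from a script. Its argument "targets" is a list of rows, each an object with "grip": the finger opening in mm, from 0 to 85.4; "dp": the shift along the tool's x, y, z in units of 60 mm (1.0 is 60 mm), a list of three; "roll": the turn about the tool's y in units of 10 degrees (1.0 is 10 degrees). In form: [{"grip": grip, "dp": [x, y, z], "roll": roll}, ...]. A call has 1 to 8 rows; each row shifts and turns the pose as measured when the row begins, along the tool's axes as they then stand; what a row does not reach is not made up. A row lasts 1/8 s, in which the tool goes at most 62.5 mm and 10.7 degrees, less where a joint would pass 70% of its speed; a pose out of reach is approached as far as the arm can. A call is refused whole if a number of a shift passes 1 or a number of a turn 1, either way. A call with a gripper value outside its range is refused whole. The fingers move at their own pace and stop on an object; "grip_force" is the grip in N (left out, the last holds). Time passes only in rows, so rows that do not move let the fingers close. It gives the time, the measured TCP pose, the force and the opening at its end, in the units of the state.
- bot.state(): the state, without advancing time (a new reading comes with each control period).
- bot.capture(name): name is "scene" or "top" or "wrist"; returns a dict with "color" (420x560x3 uint8, red, green, blue), "fx", "fy", "cx", "cy" (pixels), "k1" (the pictures are not rectified: a ray, as slopes to the right and down, at radius r is drawn at 1 + k1 r^2 times it, then the intrinsics apply), "eye" and "orientation" of the camera in the world; the wrist camera has in their place "hand_eye" (4x4, takes a point from camera to tool coordinates, whose origin is the TCP and whose axes are the tool frame's). Camera axes: x right, y down, z forward; pixel columns grow to the right and rows downward; lengths in m; the calibration is good to about 2 mm. A picture is of the moment at which its call begins: read the wrist's pose just before it. There is no depth.
- bot.close_job(): hands the job in, once; it reports no verdict.
The state is a dict: "time": time; "joint_positions": joint angles; "joint_velocities": joint speeds; "tau": joint torques, N m; "ee_pos": TCP position; "tool_rot": TCP orientation; "contact_force": force on the tool from outside, world axes, zero at the start; "moment": the same for the moment, N m; "finger_gap": finger opening in m.
Only numpy, scipy, OpenCV 4.12 (cv2) and the standard library are available. Lean on these libraries where they do the work, as an engineer would, in place of code of your own. Each camera call takes 0.05 s, during which the arm holds its last target.

### The job

Take the aluminium straightedge by its wooden grip and, with its flat face, push the three brass-lidded mason jars on the pine board into one straight row, touching the jars with nothing but the straightedge. Leave the straightedge standing on the board along the row, its face against or close to all three upright jars, and let go of it.

Things in the scene. Friction and masses are not known exactly. Their poses are not given: they have to be found in the camera images.
- straightedge_grip (a point): Loose 300 mm aluminium angle, 0.4 kg, on a pine board (top at z 18 mm), upright dark-wood grip block mid-length. Point: on the block's axis, 90 mm above the underside. Block 22 (x) x 40 (y) mm, from 5 to 115 mm up. y runs along the edge, z up; the flat pushing face, 0 to 40 mm high, is 30 mm ahead (+x) of the point and starts facing the jars, nearer the robot. Foot: 22 mm behind the point.
- jar_a_center (a point): One of three alike: a small empty mason jar of clear glass with a golden-brown brass screw lid, the left one of the row at +y: 60 mm in diameter, 65 mm tall, about 0.17 kg, standing loose on the pine board. The point is its centre, half-way up; z is up.
- jar_b_center (a point): One of three alike: a small empty mason jar of clear glass with a golden-brown brass screw lid, the middle one, which at the start stands nearer to the straightedge than the other two: 60 mm in diameter, 65 mm tall, about 0.17 kg, standing loose on the pine board. The point is its centre, half-way up; z is up.
- jar_c_center (a point): One of three alike: a small empty mason jar of clear glass with a golden-brown brass screw lid, the right one of the row at -y: 60 mm in diameter, 65 mm tall, about 0.17 kg, standing loose on the pine board. The point is its centre, half-way up; z is up.
Mind the look-alikes: they are no part of the job. What is shaped like the part that bears jar_a_center but pink or purple is not meant.

How it is judged:
On the way, in this order (a step that is already met when the one before it is completed fails the run):
1. the straightedge is gripped (contact force between the fingers and straightedge above 3 N), for 0.2 s.
2. with the straightedge held, all three jars stand along its face (contact force between the fingers and straightedge above 3 N and x of jar_a_center in the frame of straightedge_grip between 0.045 and 0.072 m and y of jar_a_center in the frame of straightedge_grip between -0.15 and 0.15 m and angle between each of jar_a_center, jar_b_center, jar_c_center's own z axis and vertical below 0.17 rad and height (world z) of jar_a_center between 0.038 and 0.065 m and x of jar_b_center in the frame of straightedge_grip between 0.045 and 0.072 m and y of jar_b_center in the frame of straightedge_grip between -0.15 and 0.15 m and height (world z) of jar_b_center between 0.038 and 0.065 m and x of jar_c_center in the frame of straightedge_grip between 0.045 and 0.072 m and y of jar_c_center in the frame of straightedge_grip between -0.15 and 0.15 m and height (world z) of jar_c_center between 0.038 and 0.065 m), for 0.2 s.
At the end, for the whole second after the job is handed in: All three jars stand upright (within 10 degrees) on the board, each within 12 mm of the straightedge's flat face and with its centre within the face's length; the straightedge stands upright on the board (within 10 degrees), released, and all four are at rest (x of jar_a_center in the frame of straightedge_grip between 0.045 and 0.072 m and y of jar_a_center in the frame of straightedge_grip between -0.15 and 0.15 m and angle between each of jar_a_center, jar_b_center, jar_c_center, straightedge_grip's own z axis and vertical below 0.17 rad and height (world z) of jar_a_center between 0.038 and 0.065 m and x of jar_b_center in the frame of straightedge_grip between 0.045 and 0.072 m and y of jar_b_center in the frame of straightedge_grip between -0.15 and 0.15 m and height (world z) of jar_b_center between 0.038 and 0.065 m and x of jar_c_center in the frame of straightedge_grip between 0.045 and 0.072 m and y of jar_c_center in the frame of straightedge_grip between -0.15 and 0.15 m and height (world z) of jar_c_center between 0.038 and 0.065 m and height (world z) of straightedge_grip between 0.096 and 0.12 m and linear speed of each of straightedge, jar_a, jar_b, jar_c below 0.02 m/s); the robot touches nothing.
It fails at once if a jar is tipped over (angle between any of jar_a_center, jar_b_center, jar_c_center's own z axis and vertical above 0.6 rad).
It fails at once if the robot touches a jar itself (contact force between any of the fingers, the arm and jar_a above 1 N or contact force between any of the fingers, the arm and jar_b above 1 N or contact force between any of the fingers, the arm and jar_c above 1 N).
It also fails if it takes over 29 s, if anything falls off the work surface, if the arm or the gripper's body presses on something with over 40 N, if the wrist force passes 120 N, or if a joint passes its speed limit or range.

## Working session

There is one attempt and no reset: what is moved stays moved. The work goes in short steps, Python scripts to look and compute and a tool call to move; the robot and the scene stay as the last step left them, time stands still between calls to the robot, and variables do not carry over. Pictures are saved under pics/ and viewed, and the job is handed in when it is done.

Besides the shell and the picture viewer there is one more tool, called as name(argument=value, ...) on one line, values as JSON. carry_out: Moves the arm, as the interface text tells. Its arguments: {"type":"object","properties":{"targets":{"type":"array","items":{"type":"object","properties":{"grip":{"type":"number"},"dp":{"type":"array","items":{"type":"number"}},"roll":{"type":"number"}}}},"grip_force":{"type":"number"}},"required":["targets"]}

```bash
mkdir -p pics; python3 - <<'E'
from plant import bot
import cv2,json
import numpy as np
print(bot.state())
for n in ["scene","top"]:
    c=bot.capture(n); cv2.imwrite(f"pics/{n}0.png",cv2.cvtColor(c["color"],cv2.COLOR_RGB2BGR))
    print(n,{k:v for k,v in c.items() if k!="color"})
E
```

```text
{'time': 0.0, 'joint_positions': array([ 1.28401567e+00,  3.14282276e-01, -4.80892366e-02,  1.21016748e+00,
       -3.14289481e-05,  1.57078113e+00]), 'joint_velocities': array([ 7.79731676e-05, -1.34330448e-03, -6.84878508e-04,  4.80118747e-04,
        1.26299799e-03,  7.91805530e-04]), 'tau': array([-4.19903172e-04, -5.39598656e+01,  3.39744759e+01,  1.94765953e-02,
       -6.03680928e-05, -5.07172757e-06]), 'ee_pos': array([0.16955244, 0.57488885, 0.19809642]), 'tool_rot': array([ 0.70046178, -0.10111687,  0.10096276, -0.69923901]), 'contact_force': array([-0.63120151,  0.15366801,  1.19743992]), 'moment': array([ 0.00656948, -0.0585195 , -0.00502268]), 'finger_gap': 0.08527922241626741}
scene {'fx': 455.094444067463, 'fy': 455.094444067463, 'cx': 283.27542990798594, 'cy': 201.49824898546348, 'k1': -0.07656938559067122, 'eye': array([0.984851  , 0.53218126, 0.7863064 ]), 'orientation': array([ 0.37334855,  0.85955295, -0.31926348, -0.1408915 ])}
top {'fx': 384.26883080432447, 'fy': 384.26883080432447, 'cx': 279.8049836754851, 'cy': 207.35679544219104, 'k1': -0.104263829494713, 'eye': array([0.43493414, 0.14851485, 0.94149353]), 'orientation': array([ 0.71293682, -0.69890639,  0.04933962, -0.0285755 ])}
```

View pics/scene0.png

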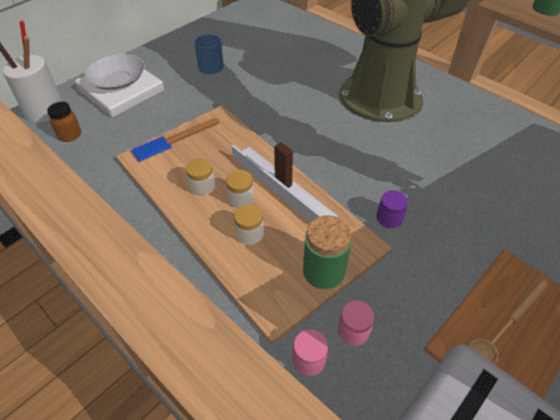

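View pics/top0.png

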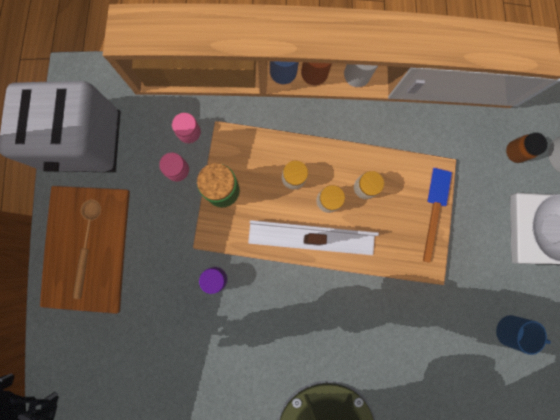

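```bash
cat > h.py <<'E'
import numpy as np, cv2
from scipy.spatial.transform import Rotation as R
def cam(c, st=None):
    K=np.array([[c['fx'],0,c['cx']],[0,c['fy'],c['cy']],[0,0,1.]]); D=np.array([c['k1'],0,0,0.])
    if 'eye' in c: return K,D,R.from_quat(c['orientation']).as_matrix(),np.array(c['eye'])
    T=np.eye(4);T[:3,:3]=R.from_quat(st['tool_rot']).as_matrix();T[:3,3]=st['ee_pos'];T=T@c['hand_eye']
    return K,D,T[:3,:3],T[:3,3]
def ray(c,uv,z,st=None):
    K,D,M,e=cam(c,st)
    n=cv2.undistortPoints(np.array([[uv]],float),K,D)[0,0]
    d=M@np.array([n[0],n[1],1]); return e+d*(z-e[2])/d[2]
def proj(c,P,st=None):
    K,D,M,e=cam(c,st)
    P=np.atleast_2d(P); q=(P-e)@M
    return cv2.projectPoints(q.reshape(-1,1,3),np.zeros(3),np.zeros(3),K,D)[0].reshape(-1,2)
def save(img,name,box=None,s=1):
    im=cv2.cvtColor(img,cv2.COLOR_RGB2BGR)
    if box: u0,v0,u1,v1=box; im=im[v0:v1,u0:u1]
    cv2.imwrite('pics/'+name,cv2.resize(im,None,fx=s,fy=s,interpolation=cv2.INTER_CUBIC))
E
python3 - <<'E'
from plant import bot
from h import *
import pickle
t=bot.capture('top');s=bot.capture('scene');pickle.dump((t,s),open('c0.pkl','wb'))
save(t['color'],'topz.png',(190,140,390,290),4)
save(s['color'],'scenez.png',(170,120,370,270),4)
for n,uv in zip('abc',[(294,175),(332,198),(370,184)]): print(n,ray(t,uv,.083))
print(ray(t,(316,240),.133))
E
```

```text
a [0.60496681 0.09318154 0.083     ]
b [0.55414946 0.0060696  0.083     ]
c [ 0.58862282 -0.08192395  0.083     ]
[0.45713036 0.04798548 0.133     ]
```

View pics/topz.png

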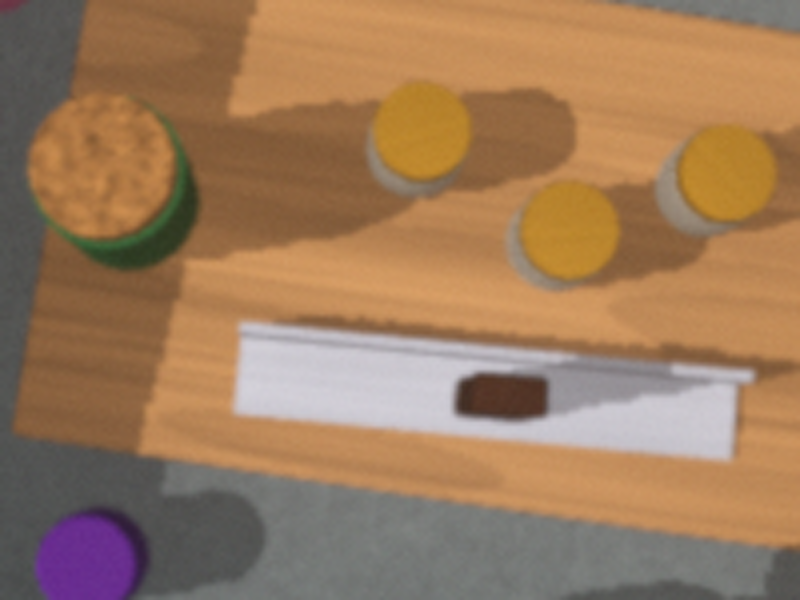

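View pics/scenez.png

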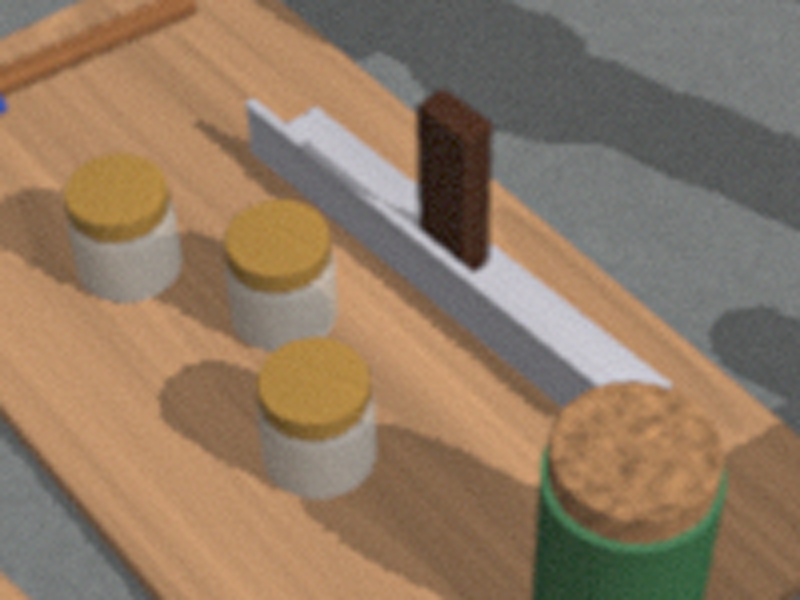

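```bash
python3 - <<'E'
from h import *
import pickle
from scipy.optimize import least_squares
t,s=pickle.load(open('c0.pkl','rb'))
Z=lambda u,v:(u/4+190-.375,v/4+140-.375)
S=lambda u,v:(u/4+170-.375,v/4+120-.375)
# model pts: (x,y,zworld)
T=[((.03,.15,.058),Z(240,322)),((.03,-.15,.058),Z(757,369)),((-.022,.15,.02),Z(233,414)),((-.022,-.15,.02),Z(733,460)),((0,0,.133),Z(502,396))]
Sc=[((.03,-.15,.058),S(249,99)),((-.022,-.15,.02),S(313,107)),((0,0,.133),S(455,110)),((-.022,.15,.02),S(672,384))]
def w(p,m):
    c,sn=np.cos(p[2]),np.sin(p[2]);return np.array([p[0]+c*m[0]-sn*m[1],p[1]+sn*m[0]+c*m[1],m[2]])
for nm,sets in [('top',[(t,T)]),('scene',[(s,Sc)]),('both',[(t,T),(s,Sc)])]:
    f=lambda p:np.concatenate([proj(c,np.array([w(p,m) for m,_ in L]))-np.array([uv for _,uv in L]) for c,L in sets]).ravel()
    r=least_squares(f,[.457,.03,-.1]);print(nm,r.x,np.round(r.fun,1))
for n,a,b in [('a',(424,131),(316,376)),('b',(570,230),(278,233)),('c',(727,173),(118,186))]:
    print(n,ray(t,Z(*a),.083),ray(s,S(*b),.083))
for z in (.1,.12,.14): print('can',ray(t,Z(107,165),z),ray(s,S(640,448),z))
print('shelf', ray(t,(107,25),.2))
# board corners
for uv in [(217,122),(455,157),(195,250),(444,283)]: print(ray(t,uv,.018))
E
```

```text
top [ 0.46062572  0.04559585 -0.07364789] [-0.3  0.2 -1.1  0.4  0.1 -0.  -1.  -0.2  2.  -0.3]
scene [ 0.45754589  0.04483412 -0.07475811] [-0.7  0.3  0.9  0.2  0.  -0.3 -0.1 -0.1]
both [ 0.45956202  0.04556201 -0.07510235] [-0.2  0.5 -1.1  0.9  0.1  0.3 -1.   0.3  2.   0.2 -1.1  0.8  0.5  0.7
 -0.4  0.4 -0.5  0.6]
a [0.61113764 0.08955751 0.083     ] [0.60877141 0.0910324  0.083     ]
b [0.55615989 0.0057885  0.083     ] [0.5537232  0.00522408 0.083     ]
c [ 0.59132854 -0.08517228  0.083     ] [ 0.58923362 -0.08503768  0.083     ]
can [0.58438648 0.26636239 0.1       ] [0.54398346 0.2447953  0.1       ]
can [0.58083441 0.26356148 0.12      ] [0.556831   0.25317015 0.12      ]
can [0.57728234 0.26076057 0.14      ] [0.56967855 0.26154501 0.14      ]
shelf [0.89994836 0.50264362 0.2       ]
[0.74767718 0.28243933 0.018     ]
[ 0.67651218 -0.32302272  0.018     ]
[0.43061314 0.32305919 0.018     ]
[ 0.3591857  -0.28468644  0.018     ]
```

```bash
cat > m.py <<'E'
from plant import bot
from h import *
import sys
def to(x,y,z,yaw):
    st=bot.state();M=R.from_quat(st['tool_rot']).as_matrix()
    d=np.array([x,y,z])-st['ee_pos']
    des=np.array([np.cos(yaw),np.sin(yaw),0]);zt=M[:,2];
    # angle about tool y bringing tool z to +-des
    e=M.T@des; a=np.degrees(np.arctan2(e[0],e[2])); a=(a+90)%180-90
    print('t',st['time'],'pos',st['ee_pos'].round(4),'gap',round(st['finger_gap'],4),'F',st['contact_force'].round(1),'j6',st['joint_positions'][5].round(2),'toolY',M[:,1].round(3),'toolz',zt.round(3))
    print('d',d.round(4),'in tool units',(M.T@d/.06).round(3),'norm',np.linalg.norm(d).round(4),'roll needed /10deg',(a/10).round(3))
    R2=M@R.from_rotvec([0,np.radians(a),0]).as_matrix(); print('tool units after roll',(R2.T@d/.06).round(3))
if __name__=='__main__': to(*map(float,sys.argv[1:]))
E
python3 m.py .4595 .0456 .2 -.075
```

```text
t 0.2 pos [0.1696 0.5751 0.1984] gap 0.0853 F [ 0.6  0.1 -1.2] j6 1.57 toolY [-0.    -0.001 -1.   ] toolz [ 0.283  0.959 -0.001]
d [ 0.2899 -0.5295  0.0016] in tool units [ 7.131 -0.018 -7.098] norm 0.6037 roll needed /10deg 7.786
tool units after roll [ 8.438 -0.018  5.479]
```

carry_out(targets=[{"grip": 85, "dp": [0.95, 0, -0.22], "roll": 0.72}, {"grip": 85, "dp": [0.95, 0, -0.22], "roll": 0.72}, {"grip": 85, "dp": [0.95, 0, -0.22], "roll": 0.72}, {"grip": 85, "dp": [0.95, 0, -0.22], "roll": 0.72}, {"grip": 85, "dp": [0.95, 0, -0.22], "roll": 0.72}, {"grip": 85, "dp": [0.95, 0, -0.22], "roll": 0.72}, {"grip": 85, "dp": [0.95, 0, -0.22], "roll": 0.72}, {"grip": 85, "dp": [0.95, 0, -0.22], "roll": 0.72}], grip_force=60)

```text
time: 1.2
ee_pos: [0.4314, 0.2, 0.1966]
tool_rot: [0.559, -0.432, 0.433, -0.559]
contact_force: [2.0, 0.1, -0.0]
finger_gap: 0.0849
```

```bash
python3 m.py .4595 .0456 .2 -.075
```

```text
t 1.2 pos [0.4314 0.2    0.1966] gap 0.0849 F [ 2.   0.1 -0. ] j6 1.75 toolY [ 0.001 -0.001 -1.   ] toolz [0.968 0.251 0.001]
d [ 0.0281 -0.1544  0.0034] in tool units [ 2.608 -0.054 -0.193] norm 0.1569 roll needed /10deg 1.885
tool units after roll [ 2.53  -0.054  0.66 ]
```

carry_out(targets=[{"grip": 85, "dp": [0.9, 0, 0.0], "roll": 0.6}, {"grip": 85, "dp": [0.9, 0, 0.1], "roll": 0.6}, {"grip": 85, "dp": [0.75, 0, 0.2], "roll": 0.6}, {"grip": 85, "dp": [0, 0, 0], "roll": 0}])

```text
time: 1.7
ee_pos: [0.473, 0.0421, 0.1969]
tool_rot: [0.48, -0.518, 0.52, -0.48]
contact_force: [-0.3, 0.4, 1.0]
finger_gap: 0.0847
```

```bash
python3 m.py .4595 .0456 .2 -.075; python3 - <<'E'
from plant import bot
from h import *
st=bot.state();c=bot.capture('wrist');save(c['color'],'w1.png')
G=np.array([.4596,.0456]);a=-.075;Q=np.array([[np.cos(a),-np.sin(a)],[np.sin(a),np.cos(a)]])
P=[list(G+Q@[sx*.011,sy*.02])+[.133] for sx in(1,-1) for sy in (1,-1)]+[list(G+Q@[.03,y])+[.058] for y in(.15,-.15)]
print(proj(c,P,st).round(0))
E
```

```text
t 1.7 pos [0.473  0.0421 0.1969] gap 0.0847 F [-0.3  0.4  1. ] j6 1.74 toolY [ 0.002 -0.001 -1.   ] toolz [ 0.997 -0.077  0.002]
d [-0.0135  0.0035  0.0031] in tool units [-0.041 -0.053 -0.23 ] norm 0.0143 roll needed /10deg -0.012
tool units after roll [-0.041 -0.053 -0.229]
[[272. 176.]
 [272. 234.]
 [238. 176.]
 [240. 234.]
 [297.  -5.]
 [294. 334.]]
```

View pics/w1.png

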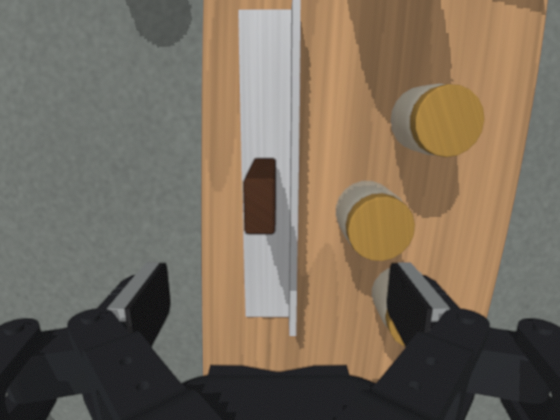

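carry_out(targets=[{"grip": 85, "dp": [-0.05, 0.3, -0.2], "roll": 0}, {"grip": 85, "dp": [0, 0.6, 0], "roll": 0}, {"grip": 85, "dp": [0, 0.6, 0], "roll": 0}, {"grip": 85, "dp": [0, 0, 0], "roll": 0}])

```text
time: 2.25
ee_pos: [0.4599, 0.052, 0.1053]
tool_rot: [0.482, -0.516, 0.516, -0.484]
contact_force: [-0.5, 0.4, 1.0]
finger_gap: 0.0849
```

```bash
python3 m.py .461 .0456 .093 -.075
```

```text
t 2.25 pos [0.4599 0.052  0.1053] gap 0.0849 F [-0.5  0.4  1. ] j6 1.75 toolY [ 0.002  0.001 -1.   ] toolz [ 0.998 -0.066  0.002]
d [ 0.0011 -0.0064 -0.0123] in tool units [0.105 0.205 0.025] norm 0.0139 roll needed /10deg 0.05
tool units after roll [0.105 0.205 0.026]
```

carry_out(targets=[{"grip": 85, "dp": [0.1, 0.2, 0.02], "roll": 0.05}, {"grip": 85, "dp": [0, 0, 0], "roll": 0}])

```text
time: 2.5
ee_pos: [0.462, 0.0469, 0.0946]
tool_rot: [0.48, -0.517, 0.518, -0.483]
contact_force: [0.1, -0.5, 0.1]
finger_gap: 0.0854
```

```bash
python3 m.py .461 .0456 .093 -.075; python3 - <<'E'
from plant import bot
from h import *
c=bot.capture('scene');save(c['color'],'s2.png',(140,60,380,240),3)
E
```

```text
t 2.5 pos [0.462  0.0469 0.0946] gap 0.0854 F [ 0.1 -0.5  0.1] j6 1.74 toolY [ 0.004  0.002 -1.   ] toolz [ 0.997 -0.073  0.004]
d [-0.001  -0.0013 -0.0016] in tool units [ 0.023  0.027 -0.015] norm 0.0023 roll needed /10deg 0.012
tool units after roll [ 0.023  0.027 -0.015]
```

View pics/s2.png

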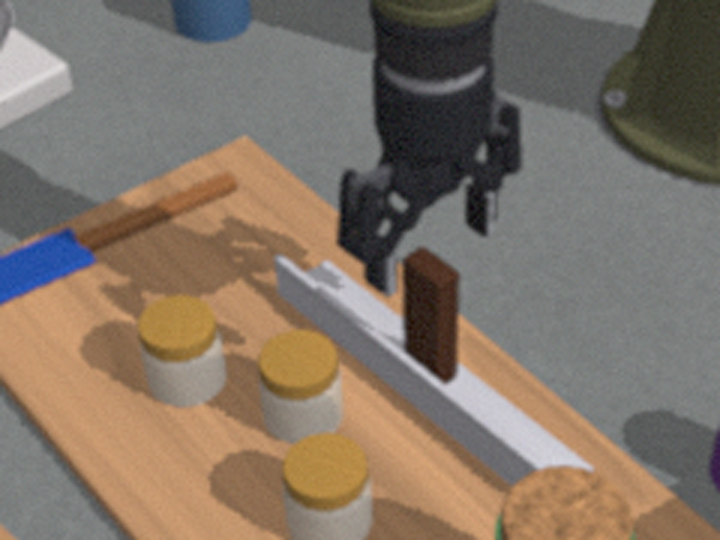

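```bash
python3 - <<'E'
from plant import bot
from h import *
c=bot.capture('scene');st=bot.state();M=R.from_quat(st['tool_rot']).as_matrix();e=st['ee_pos']
for P in [e,e+[0,0,.019],e+M[:,2]*.0427+[0,0,.013],e-M[:,2]*.0427+[0,0,.013],[.461,.0456,.133]]:
    print((proj(c,P)[0]-[140,60])*3)
E
```

```text
[426.98920832 304.19487309]
[427.04942966 285.042319  ]
[382.45188852 319.32613986]
[469.86133983 264.10732655]
[427.62677689 263.50268408]
```

```bash
python3 - <<'E'
from plant import bot
from h import *
st=bot.state();c=bot.capture('wrist');t=bot.capture('top')
save(c['color'],'w3.png');save(t['color'],'t3.png',(220,150,420,300),4)
M=R.from_quat(st['tool_rot']).as_matrix();e=st['ee_pos']
for P in [e,e+M[:,2]*.0427+[0,0,.013],e-M[:,2]*.0427+[0,0,.013],[.461,.0456,.133]]:
    print(proj(c,P,st)[0].round(), ((proj(t,P)[0]-[220,150])*4).round())
E
```

```text
[276. 242.] [377. 351.]
[367. 252.] [387. 272.]
[185. 252.] [374. 429.]
[271. 278.] [389. 353.]
```

View pics/w3.png

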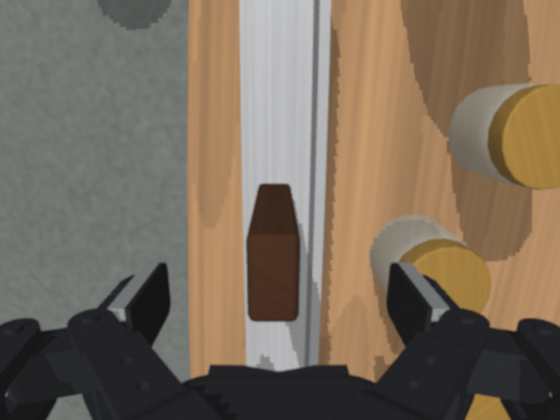

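View pics/t3.png

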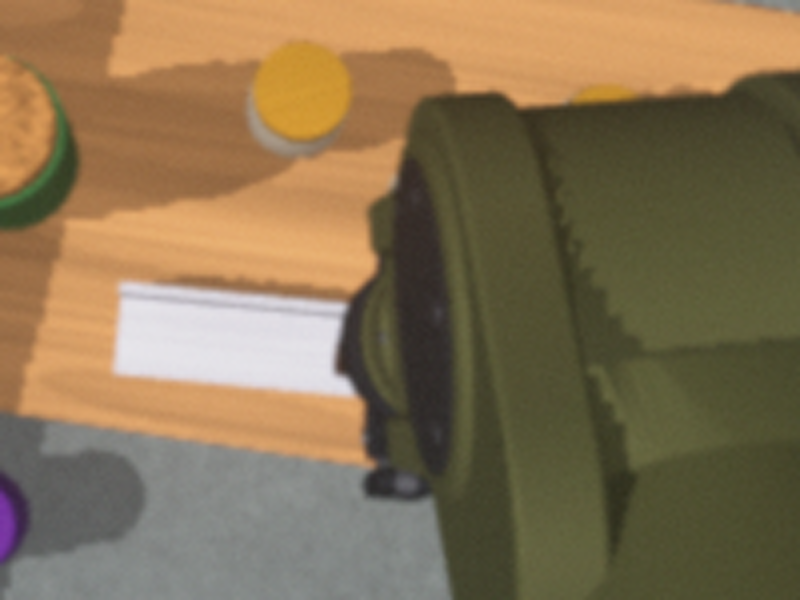

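carry_out(targets=[{"grip": 32, "dp": [0.02, 0, -0.015], "roll": 0}, {"grip": 32, "dp": [0, 0, 0], "roll": 0}, {"grip": 32, "dp": [0, 0, 0], "roll": 0}])

```text
time: 3.08
ee_pos: [0.4627, 0.0457, 0.0964]
tool_rot: [0.479, -0.517, 0.519, -0.484]
contact_force: [-0.4, -0.4, 0.3]
finger_gap: 0.033
```

```bash
python3 m.py .461 .0456 .093 -.075; python3 - <<'E'
from plant import bot
from h import *
st=bot.state();w=bot.capture('wrist');c=bot.capture('scene');save(c['color'],'s4.png',(140,60,380,240),3)
save(w['color'],'w4.png')
M=R.from_quat(st['tool_rot']).as_matrix();e=st['ee_pos']
for P in [e,e+M[:,2]*.016,e-M[:,2]*.016]: print(((proj(c,P)[0]-[140,60])*3).round(),proj(w,P,st).round())
E
```

```text
t 3.075 pos [0.4627 0.0457 0.0964] gap 0.033 F [-0.4 -0.4  0.3] j6 1.74 toolY [ 0.008  0.002 -1.   ] toolz [ 0.997 -0.073  0.008]
d [-0.0017 -0.0001 -0.0034] in tool units [ 0.004  0.057 -0.029] norm 0.0038 roll needed /10deg 0.009
tool units after roll [ 0.004  0.057 -0.029]
[426. 302.] [[276. 242.]]
[410. 313.] [[308. 242.]]
[442. 292.] [[244. 242.]]
```

View pics/s4.png

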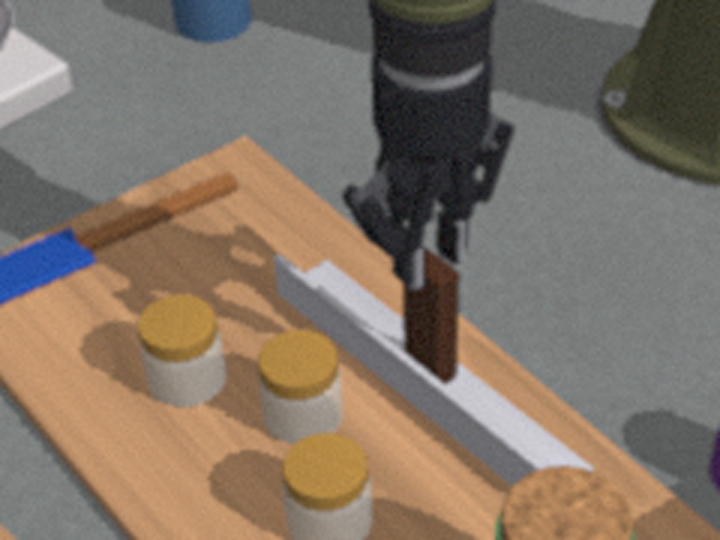

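View pics/w4.png

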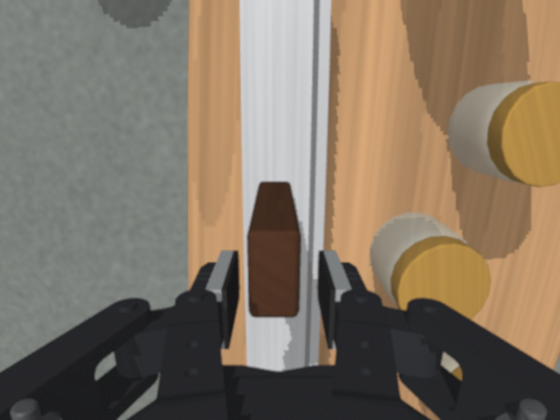

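carry_out(targets=[{"grip": 33, "dp": [0, 0.25, -0.02], "roll": 0}, {"grip": 33, "dp": [0, 0, 0], "roll": 0}])

```text
time: 3.42
ee_pos: [0.4612, 0.0459, 0.08]
tool_rot: [0.479, -0.517, 0.519, -0.484]
contact_force: [-0.3, 0.6, -0.3]
finger_gap: 0.0333
```

carry_out(targets=[{"grip": 15, "dp": [0, 0, 0], "roll": 0}, {"grip": 15, "dp": [0, 0, 0], "roll": 0}, {"grip": 15, "dp": [0, 0, 0], "roll": 0}], grip_force=60)

```text
time: 3.8
ee_pos: [0.461, 0.0459, 0.0802]
tool_rot: [0.479, -0.517, 0.519, -0.484]
contact_force: [-0.2, -0.3, -0.2]
finger_gap: 0.0209
```

```bash
python3 m.py .461 .0456 .083 -.075; python3 - <<'E'
from plant import bot
from h import *
c=bot.capture('scene');save(c['color'],'s5.png',(140,60,380,240),3)
E
```

```text
t 3.8 pos [0.461  0.0459 0.0802] gap 0.0209 F [-0.2 -0.3 -0.2] j6 1.74 toolY [ 0.007  0.002 -1.   ] toolz [ 0.997 -0.074  0.007]
d [ 0.     -0.0003  0.0028] in tool units [ 0.004 -0.047  0.001] norm 0.0028 roll needed /10deg 0.007
tool units after roll [ 0.004 -0.047  0.001]
```

View pics/s5.png

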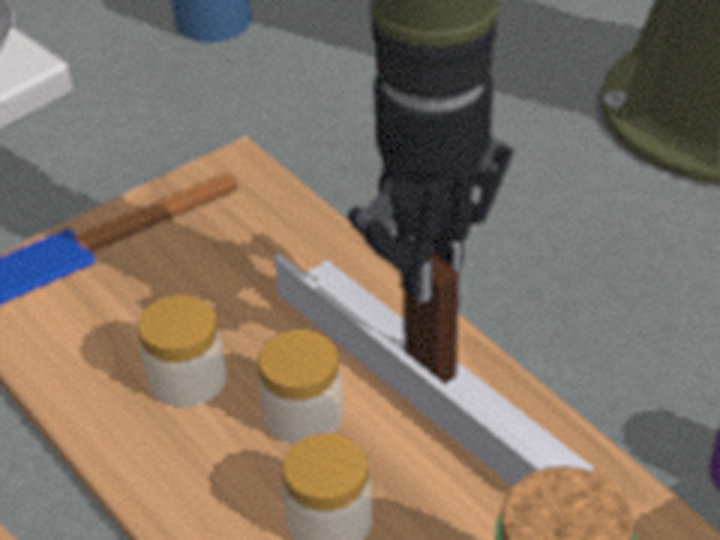

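carry_out(targets=[{"grip": 15, "dp": [0, -0.08, 0], "roll": 0}, {"grip": 15, "dp": [0.25, 0, 0], "roll": 0}, {"grip": 15, "dp": [0.25, 0, 0], "roll": 0}, {"grip": 15, "dp": [0, 0, 0], "roll": 0}])

```text
time: 4.35
ee_pos: [0.4569, 0.0133, 0.0841]
tool_rot: [0.48, -0.517, 0.519, -0.483]
contact_force: [0.4, -0.5, -4.9]
finger_gap: 0.0209
```

```bash
python3 m.py .461 .0156 .083 -.075; python3 - <<'E'
from plant import bot
from h import *
c=bot.capture('scene');save(c['color'],'s6.png',(140,60,380,240),3)
E
```

```text
t 4.35 pos [0.4569 0.0133 0.0841] gap 0.0209 F [ 0.4 -0.5 -4.9] j6 1.67 toolY [ 0.004  0.001 -1.   ] toolz [ 0.997 -0.073  0.004]
d [ 0.0041  0.0023 -0.0011] in tool units [-0.043  0.018  0.065] norm 0.0048 roll needed /10deg 0.008
tool units after roll [-0.043  0.018  0.065]
```

View pics/s6.png

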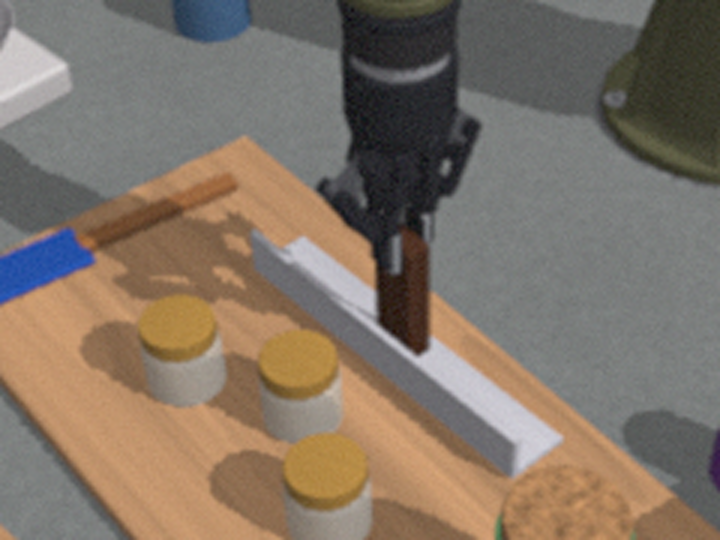

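carry_out(targets=[{"grip": 15, "dp": [0, 0, 0.15], "roll": 0}, {"grip": 15, "dp": [0, 0, 0.15], "roll": 0}, {"grip": 15, "dp": [0, 0, 0.12], "roll": 0}, {"grip": 15, "dp": [0, 0, 0.12], "roll": 0}, {"grip": 15, "dp": [0, 0, 0.12], "roll": 0}, {"grip": 15, "dp": [0, 0, 0.12], "roll": 0}])

```text
time: 5.15
ee_pos: [0.5065, 0.0109, 0.0838]
tool_rot: [0.48, -0.518, 0.518, -0.483]
contact_force: [-1.9, -0.4, -3.2]
finger_gap: 0.0205
```

```bash
python3 m.py .550 .0066 .083 -.075; python3 - <<'E'
from plant import bot
from h import *
c=bot.capture('scene');save(c['color'],'s7.png',(140,60,380,240),3)
E
```

```text
t 5.15 pos [0.5065 0.0109 0.0838] gap 0.0205 F [-1.9 -0.4 -3.2] j6 1.66 toolY [ 0.003  0.002 -1.   ] toolz [ 0.997 -0.072  0.003]
d [ 0.0435 -0.0043 -0.0008] in tool units [0.019 0.015 0.728] norm 0.0437 roll needed /10deg 0.015
tool units after roll [0.017 0.015 0.728]
```

View pics/s7.png

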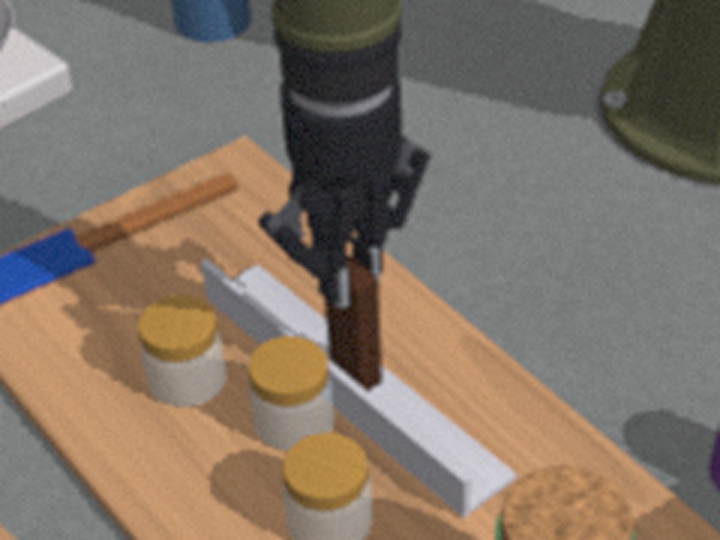

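Pushing well: jar b has moved with the face, and all jars are upright. Continuing.

carry_out(targets=[{"grip": 15, "dp": [0, 0, 0.12], "roll": 0}, {"grip": 15, "dp": [0, 0, 0.12], "roll": 0}, {"grip": 15, "dp": [0, 0, 0.12], "roll": 0}, {"grip": 15, "dp": [0, 0, 0.12], "roll": 0}, {"grip": 15, "dp": [0, 0, 0.12], "roll": 0}])

```text
time: 5.82
ee_pos: [0.5447, 0.008, 0.0836]
tool_rot: [-0.48, 0.518, -0.518, 0.483]
contact_force: [-2.8, 1.1, -2.1]
finger_gap: 0.0208
```

```bash
python3 m.py .550 .0066 .083 -.075; python3 - <<'E'
from plant import bot
from h import *
c=bot.capture('scene');save(c['color'],'s8.png',(140,60,380,240),3)
c=bot.capture('top');save(c['color'],'t8.png',(190,140,390,290),4)
E
```

```text
t 5.825 pos [0.5447 0.008  0.0836] gap 0.0208 F [-2.8  1.1 -2.1] j6 1.66 toolY [ 0.002  0.002 -1.   ] toolz [ 0.997 -0.073  0.002]
d [ 0.0053 -0.0014 -0.0006] in tool units [0.017 0.011 0.09 ] norm 0.0055 roll needed /10deg 0.013
tool units after roll [0.017 0.011 0.09 ]
```

View pics/s8.png

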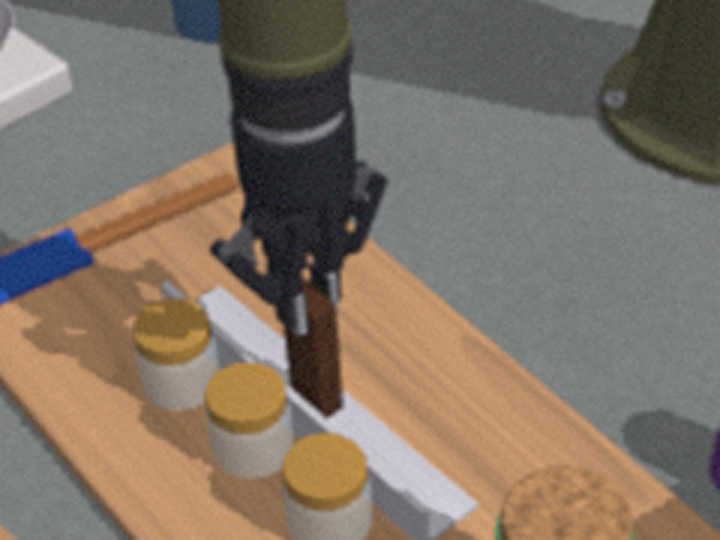

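View pics/t8.png

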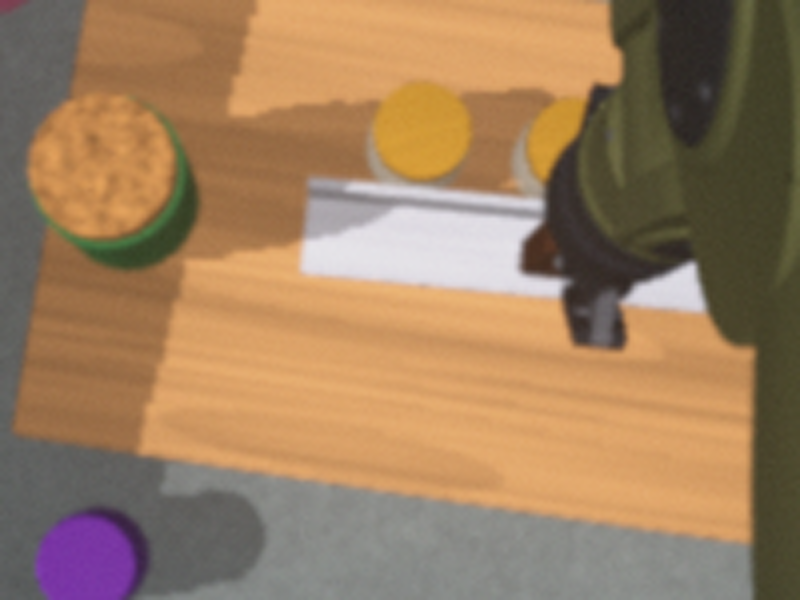

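carry_out(targets=[{"grip": 15, "dp": [0.01, 0, 0.1], "roll": 0}, {"grip": 15, "dp": [0, 0, 0.1], "roll": 0}, {"grip": 15, "dp": [0, 0, 0], "roll": 0}, {"grip": 15, "dp": [0, 0, 0], "roll": 0}])

```text
time: 6.42
ee_pos: [0.5571, 0.0065, 0.0833]
tool_rot: [-0.481, 0.518, -0.517, 0.483]
contact_force: [-2.8, 0.0, -2.2]
finger_gap: 0.0207
```

```bash
python3 m.py .550 .0066 .0805 -.075; python3 - <<'E'
from plant import bot
from h import *
c=bot.capture('scene');save(c['color'],'s9.png',(150,90,350,240),4)
st=bot.state();w=bot.capture('wrist');save(w['color'],'w9.png')
c=bot.capture('top');save(c['color'],'t9.png',(190,140,390,290),4)
E
```

```text
t 6.425 pos [0.5571 0.0065 0.0833] gap 0.0207 F [-2.8  0.  -2.2] j6 1.65 toolY [ 0.001  0.003 -1.   ] toolz [ 0.997 -0.072  0.001]
d [-0.0071  0.0001 -0.0028] in tool units [ 0.007  0.047 -0.118] norm 0.0076 roll needed /10deg 0.015
tool units after roll [ 0.008  0.047 -0.118]
```

View pics/s9.png

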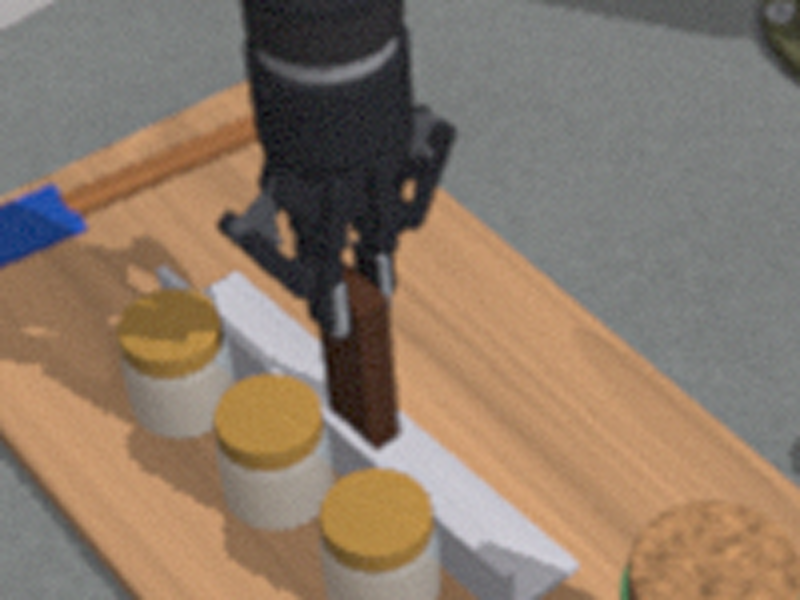

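View pics/t9.png

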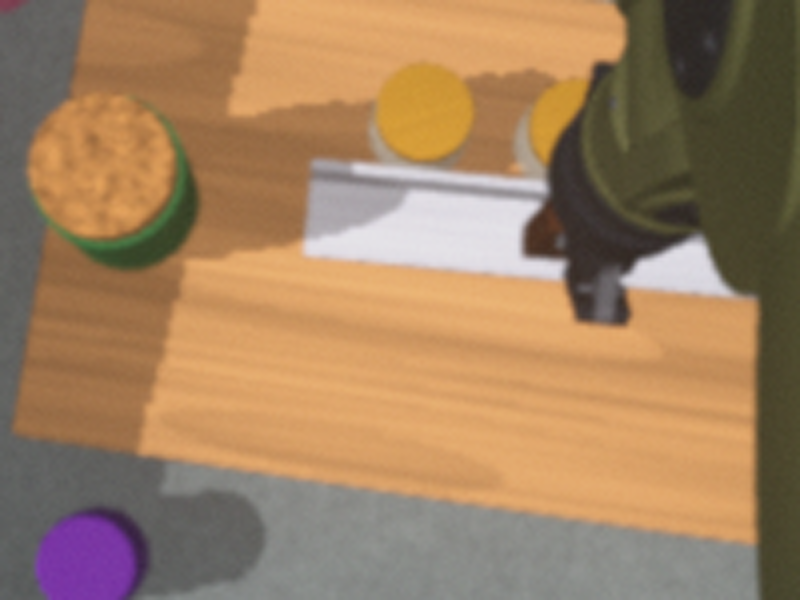

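View pics/w9.png

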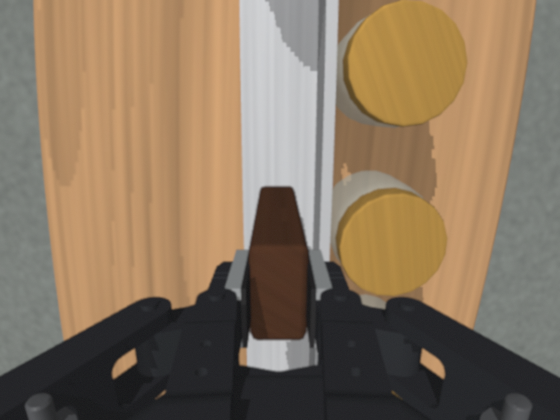

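```bash
python3 - <<'E'
from plant import bot
from h import *
c=bot.capture('scene');t=bot.capture('top');st=bot.state()
yaw=-.072
def g(P): d=P[:2]-st['ee_pos'][:2];C,S=np.cos(yaw),np.sin(yaw);return round(C*d[0]+S*d[1],4),round(-S*d[0]+C*d[1],4)
for n,p in [('a',(376,514)),('b',(269,415)),('c',(170,327))]:
    P=ray(c,(p[0]/4+150-.375,p[1]/4+90-.375),.083);print(n,P,g(P))
P=ray(t,(424/4+190-.375,112/4+140-.375),.083);print('a top',P,g(P))
E
```

```text
a [0.62359147 0.09207177 0.083     ] (np.float64(0.0602), np.float64(0.0901))
b [0.61601129 0.00388497 0.083     ] (np.float64(0.059), np.float64(0.0016))
c [ 0.61014004 -0.08373982  0.083     ] (np.float64(0.0594), np.float64(-0.0862))
a top [0.62216711 0.08969918 0.083     ] (np.float64(0.059), np.float64(0.0876))
```

carry_out(targets=[{"grip": 15, "dp": [0, 0.03, 0], "roll": 0}, {"grip": 15, "dp": [0, 0.03, 0], "roll": 0}, {"grip": 15, "dp": [0, 0, 0], "roll": 0}])

```text
time: 7.05
ee_pos: [0.5571, 0.0065, 0.0805]
tool_rot: [-0.48, 0.518, -0.518, 0.483]
contact_force: [-2.3, 1.1, -4.7]
finger_gap: 0.0206
```

```bash
python3 m.py .557 .0066 .0805 -.075
```

```text
t 7.05 pos [0.5571 0.0065 0.0805] gap 0.0206 F [-2.3  1.1 -4.7] j6 1.65 toolY [ 0.002  0.002 -1.   ] toolz [ 0.997 -0.072  0.002]
d [-0.0001  0.0001 -0.    ] in tool units [-0.002  0.    -0.002] norm 0.0002 roll needed /10deg 0.015
tool units after roll [-0.002  0.    -0.002]
```

carry_out(targets=[{"grip": 15, "dp": [0, 0.02, 0], "roll": 0}, {"grip": 15, "dp": [0, 0, 0], "roll": 0}])

```text
time: 7.3
ee_pos: [0.5571, 0.0065, 0.0805]
tool_rot: [0.48, -0.518, 0.518, -0.483]
contact_force: [-2.0, 0.2, -5.1]
finger_gap: 0.0206
```

carry_out(targets=[{"grip": 15, "dp": [0, 0.04, 0], "roll": 0}, {"grip": 15, "dp": [0, 0, 0], "roll": 0}])

```text
time: 7.55
ee_pos: [0.5572, 0.0065, 0.0806]
tool_rot: [0.48, -0.517, 0.518, -0.483]
contact_force: [-1.8, 0.2, -4.8]
finger_gap: 0.0204
```

```bash
python3 m.py .557 .0066 .0805 -.075
```

```text
t 7.55 pos [0.5572 0.0065 0.0806] gap 0.0204 F [-1.8  0.2 -4.8] j6 1.65 toolY [ 0.004  0.002 -1.   ] toolz [ 0.997 -0.072  0.004]
d [-0.0002  0.0001 -0.0001] in tool units [-0.001  0.002 -0.004] norm 0.0003 roll needed /10deg 0.015
tool units after roll [-0.001  0.002 -0.004]
```

carry_out(targets=[{"grip": 15, "dp": [0, 0.04, 0], "roll": 0}, {"grip": 15, "dp": [0, 0.04, 0], "roll": 0}])

```text
time: 7.8
ee_pos: [0.5574, 0.0065, 0.0803]
tool_rot: [0.479, -0.517, 0.519, -0.484]
contact_force: [-12.5, 0.3, 25.2]
finger_gap: 0.0209
```

```bash
python3 m.py .557 .0066 .0805 -.075;  python3 - <<'E'
from plant import bot
from h import *
c=bot.capture('scene');save(c['color'],'s10.png',(150,90,350,240),4)
E
```

```text
t 7.8 pos [0.5574 0.0065 0.0803] gap 0.0209 F [-12.5   0.3  25.2] j6 1.65 toolY [ 0.006  0.003 -1.   ] toolz [ 0.997 -0.072  0.006]
d [-0.0004  0.0001  0.0002] in tool units [-0.001 -0.003 -0.007] norm 0.0005 roll needed /10deg 0.015
tool units after roll [-0.001 -0.003 -0.007]
```

View pics/s10.png

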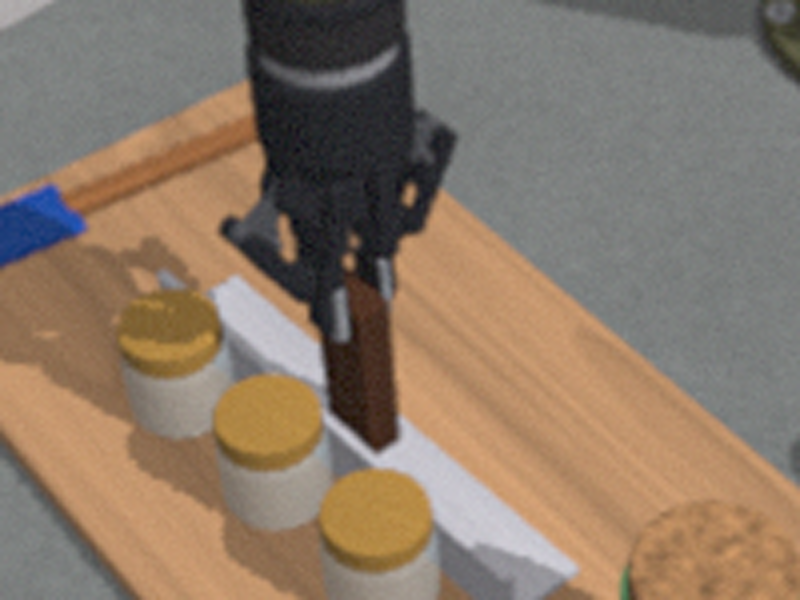

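carry_out(targets=[{"grip": 15, "dp": [0, 0, 0], "roll": 0}, {"grip": 15, "dp": [0, 0, 0], "roll": 0}])

```text
time: 8.1
ee_pos: [0.5574, 0.0065, 0.0804]
tool_rot: [0.479, -0.517, 0.519, -0.484]
contact_force: [-3.1, -0.0, -0.8]
finger_gap: 0.0207
```

carry_out(targets=[{"grip": 42, "dp": [0, 0, 0], "roll": 0}, {"grip": 42, "dp": [0, 0, 0], "roll": 0}, {"grip": 42, "dp": [0, 0, 0], "roll": 0}])

```text
time: 8.48
ee_pos: [0.5607, 0.0065, 0.0809]
tool_rot: [0.478, -0.516, 0.52, -0.485]
contact_force: [-0.8, 0.2, -0.2]
finger_gap: 0.0422
```

```bash
python3 m.py .557 .0066 .0805 -.075;  python3 - <<'E'
from plant import bot
from h import *
c=bot.capture('scene');save(c['color'],'s11.png',(150,90,350,240),4)
c=bot.capture('wrist');save(c['color'],'w11.png')
E
```

```text
t 8.475 pos [0.5607 0.0065 0.0809] gap 0.0422 F [-0.8  0.2 -0.2] j6 1.65 toolY [ 0.011  0.002 -1.   ] toolz [ 0.997 -0.072  0.011]
d [-0.0037  0.0001 -0.0004] in tool units [ 0.002  0.007 -0.062] norm 0.0037 roll needed /10deg 0.015
tool units after roll [ 0.003  0.007 -0.062]
```

View pics/s11.png

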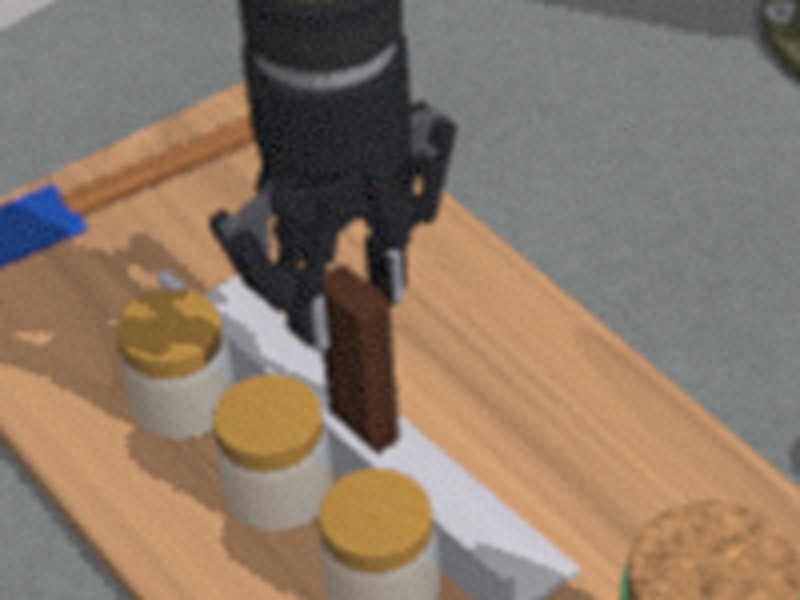

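View pics/w11.png

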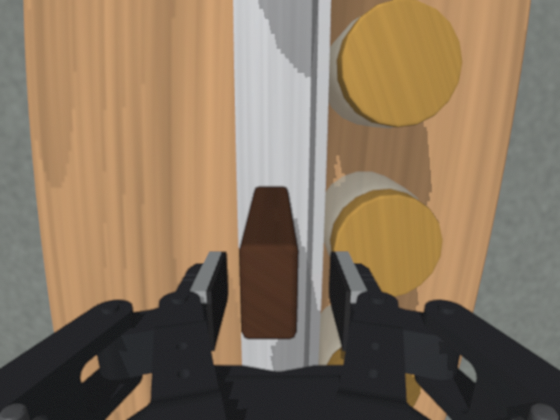

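carry_out(targets=[{"grip": 42, "dp": [0, -0.15, -0.06], "roll": 0}, {"grip": 42, "dp": [0, -0.4, 0], "roll": 0}, {"grip": 42, "dp": [0, -0.6, 0], "roll": 0}, {"grip": 42, "dp": [0, -0.6, 0], "roll": 0}, {"grip": 42, "dp": [0, -0.6, -0.3], "roll": 0}, {"grip": 42, "dp": [-0.3, 0, -0.9], "roll": 0}, {"grip": 42, "dp": [-0.3, 0, -0.9], "roll": 0}, {"grip": 42, "dp": [0, 0, 0], "roll": 0}])

```text
time: 9.57
ee_pos: [0.4286, 0.0525, 0.2296]
tool_rot: [0.476, -0.515, 0.521, -0.486]
contact_force: [1.2, -0.6, 0.6]
finger_gap: 0.042
```

```bash
python3 m.py .557 .0066 .0805 -.075;  python3 - <<'E'
from plant import bot
from h import *
c=bot.capture('scene');save(c['color'],'s12.png',(150,90,350,240),4)
c=bot.capture('top');save(c['color'],'t12.png',(190,130,390,280),4)
E
```

```text
t 9.575 pos [0.4286 0.0525 0.2296] gap 0.042 F [ 1.2 -0.6  0.6] j6 1.76 toolY [ 0.016  0.003 -1.   ] toolz [ 0.997 -0.073  0.015]
d [ 0.1284 -0.0459 -0.1491] in tool units [0.617 2.515 2.152] norm 0.202 roll needed /10deg 0.01
tool units after roll [0.613 2.515 2.153]
```

View pics/s12.png

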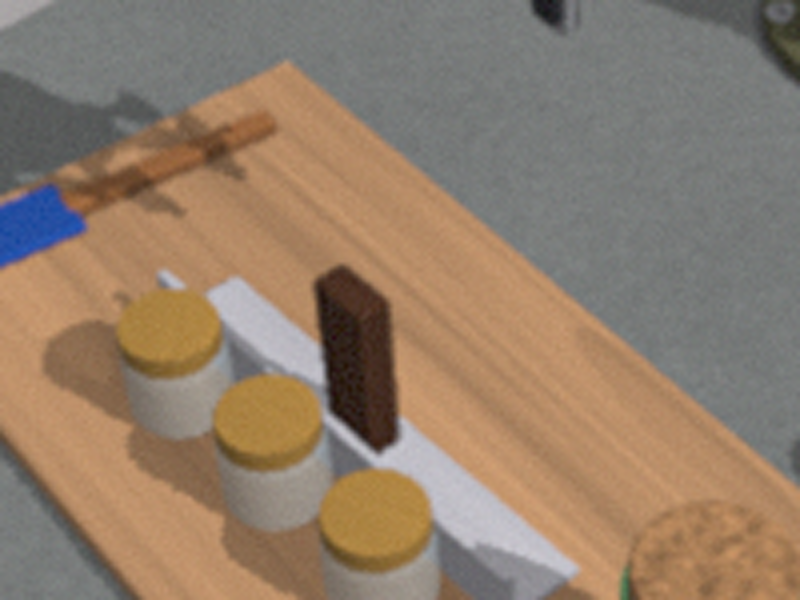

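View pics/t12.png

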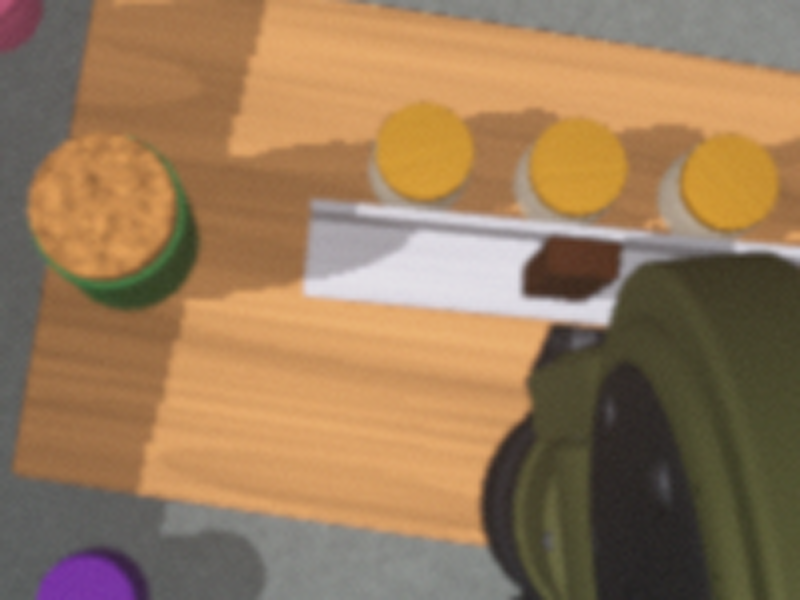

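```bash
python3 - <<'E'
from plant import bot
from h import *
t=bot.capture('top')
q=lambda u,v:(u/4+190-.375,v/4+130-.375)
e1,e2=ray(t,q(312,202),.058),ray(t,q(760,243),.058)
n=np.array([-(e2-e1)[1],(e2-e1)[0]]);n/=np.linalg.norm(n)
for p in [(424,151),(578,166),(729,182)]:
    P=ray(t,q(*p),.083);print(P.round(4),'dist to face mm',((P-e1)[:2]@n*1000).round(1))
bot.close_job()
E
```

```text
[0.6227 0.0897 0.083 ] dist to face mm 30.7
[0.6164 0.0013 0.083 ] dist to face mm 30.2
[ 0.6095 -0.0866  0.083 ] dist to face mm 29.3
the job is handed in; nothing more can be done
```

The three jars stand upright in one straight row against the straightedge. It stands on the board along the row, released. I gripped it by the wooden block with the pads across the 22 mm sides. Then I lifted it a few mm, shifted it about 30 mm to the right and pushed about 100 mm forward. After that I set it down, opened the fingers, and moved the arm up and back. The job was handed in at about 9.6 s of the 29 s.

- **Last top-camera check:** the jar centres measured 30.7, 30.2 and 29.3 mm from the face, where contact would read 30 mm. They lie about +88, 0 and −88 mm along its ±150 mm length. The last scene picture shows all three jars and the straightedge upright, with the arm clear.
- **One disagreement:** the fingertips looked 15–30 mm higher in the pictures than the stated tool geometry put them, so I took the grip about 12 mm lower than planned. It held without slipping.
- **Setting down:** two small lowering moves produced no contact reading. A third pressed the straightedge on the board with about 25 N, and I relieved that before opening the fingers.

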